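Find the full mould by weight and blow it loose

TASK

Three identical closed moulds stand on a wooden board and one of them still has a casting inside: find it by lifting, as the full one is clearly heavier, and set it upright in the middle of the round metal stand. Then press the plunger on the air valve fully down to its stop, hold it there for half a second, and let it come up; the two empty moulds must end upright on the board they came from. Plaster chips and the casting is soft, so keep the moulds upright, set them down gently, and do not disturb the small raw bowl standing alone between the stand and the valve.

Things in the scene. Friction and masses are not known exactly. Their poses are not given: they have to be found in the camera images.
- mould_a: closed white plaster mould: round drum 110 mm wide, 83 mm high (two halves held by 3 steel clips; stays shut), with a round boss 52 mm wide, 31 mm high on top in the middle to grasp. Origin: centre of its underside, z up. All 3 look alike: empty 0.36-0.46 kg, with casting 0.67-0.88 kg; which is full varies. This one starts at the left (+y) end of the board.
- mould_b: closed white plaster mould: round drum 110 mm wide, 83 mm high (two halves held by 3 steel clips; stays shut), with a round boss 52 mm wide, 31 mm high on top in the middle to grasp. Origin: centre of its underside, z up. All 3 look alike: empty 0.36-0.46 kg, with casting 0.67-0.88 kg; which is full varies. This one starts in the middle of the board.
- mould_c: closed white plaster mould: round drum 110 mm wide, 83 mm high (two halves held by 3 steel clips; stays shut), with a round boss 52 mm wide, 31 mm high on top in the middle to grasp. Origin: centre of its underside, z up. All 3 look alike: empty 0.36-0.46 kg, with casting 0.67-0.88 kg; which is full varies. This one starts at the right (-y) end of the board.
- board: fixed wooden plank lying on the table, 130 mm (x) by 520 mm (y), 22 mm thick, on which the moulds start. Origin: centre of its underside, on the table.
- stand: fixed round metal air-release stand: a flat disc 130 mm in diameter on a short column and foot, its top 50 mm above the table. Origin: centre of the foot's underside, on the table. It and the air valve stand beyond the board, one on the left and one on the right, either way round.
- stand_top (a point): centre of the stand's flat top face, where the middle of the full mould goes.
- valve_box: fixed grey air-valve box, 90 by 90 mm and 55 mm high, with a round push plunger on top in the middle. Origin: centre of its underside, on the table.
- plunger_top (a point): centre of the top face of the valve's plunger, a round metal head 48 mm in diameter that is pressed straight down; this point moves with it.
- plunger (a joint): travel of the plunger in m: 0 up, 0.014 fully down against its stop. A spring brings it back up; holding it fully down takes 12 N or more.
- raw_bowl: small raw clay bowl, 100 mm across and 55 mm high, loose and fragile, alone beyond the board between the stand and the valve. Leave it alone. Origin: centre of its underside.
Things that resemble listed ones, but are neither listed nor needed, are in the scene too. Leave any pink look-alike of the mould_a alone. What is shaped like the valve_box but red is not meant.

How it is judged:
On the way, in this order (a step that is already met when the one before it is completed fails the run):
1. the full mould stands upright in the middle of the stand and is let go (((contact force between mould_a and stand above 5.5 N and horizontal distance between mould_a and stand_top below 0.02 m and angle between mould_a's own z axis and vertical below 0.1 rad and contact force between mould_a and the fingers below 0.1 N) or (contact force between mould_b and stand above 5.5 N and horizontal distance between mould_b and stand_top below 0.02 m and angle between mould_b's own z axis and vertical below 0.1 rad and contact force between mould_b and the fingers below 0.1 N) or (contact force between mould_c and stand above 5.5 N and horizontal distance between mould_c and stand_top below 0.02 m and angle between mould_c's own z axis and vertical below 0.1 rad and contact force between mould_c and the fingers below 0.1 N))), for 0.2 s.
2. the plunger is held fully down at its stop while the full mould is on the stand (value of joint plunger above 0.0122 m and ((contact force between mould_a and stand above 5.5 N and horizontal distance between mould_a and stand_top below 0.02 m and angle between mould_a's own z axis and vertical below 0.1 rad and contact force between mould_a and the fingers below 0.1 N) or (contact force between mould_b and stand above 5.5 N and horizontal distance between mould_b and stand_top below 0.02 m and angle between mould_b's own z axis and vertical below 0.1 rad and contact force between mould_b and the fingers below 0.1 N) or (contact force between mould_c and stand above 5.5 N and horizontal distance between mould_c and stand_top below 0.02 m and angle between mould_c's own z axis and vertical below 0.1 rad and contact force between mould_c and the fingers below 0.1 N))), for 0.3 s.
At the end, for the whole second after the job is handed in: The full mould (it loads the stand with more than 5.5 N) stands on the stand, its centre within 20 mm of the stand's centre, within 0.1 rad of upright and let go; the two empty moulds stand at rest on the wooden board within 0.1 rad of upright; the plunger is back up (under 3 mm down) ((((contact force between mould_a and stand above 5.5 N and horizontal distance between mould_a and stand_top below 0.02 m and angle between mould_a's own z axis and vertical below 0.1 rad and contact force between mould_a and the fingers below 0.1 N) and (contact force between mould_b and board above 2.5 N and angle between mould_b's own z axis and vertical below 0.1 rad and linear speed of mould_b below 0.02 m/s) and (contact force between mould_c and board above 2.5 N and angle between mould_c's own z axis and vertical below 0.1 rad and linear speed of mould_c below 0.02 m/s)) or ((contact force between mould_b and stand above 5.5 N and horizontal distance between mould_b and stand_top below 0.02 m and angle between mould_b's own z axis and vertical below 0.1 rad and contact force between mould_b and the fingers below 0.1 N) and (contact force between mould_a and board above 2.5 N and angle between mould_a's own z axis and vertical below 0.1 rad and linear speed of mould_a below 0.02 m/s) and (contact force between mould_c and board above 2.5 N and angle between mould_c's own z axis and vertical below 0.1 rad and linear speed of mould_c below 0.02 m/s)) or ((contact force between mould_c and stand above 5.5 N and horizontal distance between mould_c and stand_top below 0.02 m and angle between mould_c's own z axis and vertical below 0.1 rad and contact force between mould_c and the fingers below 0.1 N) and (contact force between mould_a and board above 2.5 N and angle between mould_a's own z axis and vertical below 0.1 rad and linear speed of mould_a below 0.02 m/s) and (contact force between mould_b and board above 2.5 N and angle between mould_b's own z axis and vertical below 0.1 rad and linear speed of mould_b below 0.02 m/s))) and value of joint plunger below 0.003 m); the robot touches nothing.
It fails at once if a mould is set down hard on the stand or board (over 80 N) (contact force between any of mould_a, mould_b, mould_c and stand above 80 N or contact force between any of mould_a, mould_b, mould_c and board above 80 N).
It fails at once if a mould is tipped by more than 0.6 rad (angle between any of mould_a, mould_b, mould_c's own z axis and vertical above 0.6 rad).
It fails at once if the raw bowl is disturbed (moved over 20 mm) (distance of raw_bowl from where it was at the start of the episode above 0.02 m).
It also fails if it takes over 72 s, if anything falls off the work surface, if the arm or the gripper's body presses on something with over 40 N, if the wrist force passes 120 N, or if a joint passes its speed limit or range.

ROBOT

A 6-joint arm with a two-finger parallel gripper is mounted at the origin on the work surface. World frame = base frame: x ahead of the robot, y to its left, z up, the work surface at z = 0. Lengths are in m, angles in rad, forces in N, time in s.
With the tool pointing down it reaches from about 0.425 to 0.95 m from the base axis. Payload 3.5 kg.
Tool frame: the origin (TCP) lies between the finger pads; the fingertips stand 19 mm ahead of it and the grasp point (between the pads) is the TCP; z points along the fingers, y is the line along which they close (so a half turn about z gives the same grasp; the last joint's range is limited). The gripper opens to 85 mm and grips with 20 to 120 N. Pads are 22 mm wide; open, the fingers measure 114 mm over their backs; the gripper's body (76 mm by 85 mm) begins 54 mm behind the grasp point. The pads swing forward as they close: fully open they stand 13 mm farther back than shut.
Start: joints at [-1.368, 0.286, 1.577, -0, 1.279, -0.15], TCP at [0.233, -0.633, 0.25] pointing down, gripper open.
Joint ranges: [-2.77, 2.77], [-0.9, 2.22], [0.21, 2.48], [-1.53, 4.67], [0.24, 2.81], [-2.84, 2.84]. Speed limits (rad/s): [2.79, 2.79, 3.14, 3.14, 3.14, 3.14].

INTERFACE

Orientations are given as a unit quaternion [x, y, z, w].
In Python, from plant import monitor, eyes, ctrl gives the robot as it stands.
- The arm moves only by the shell command python3 -m handwheel 'ROWS' [FORCE]. ROWS is JSON, a list of rows, each a list of 7 numbers: the shift along the tool's x, y, z in units of 40 cm (1.0 is 40 cm), then the turn, a rotation vector about the tool's x, y, z in units of pi rad (1.0 is pi rad), then the opening, from -1 (shut) to 1 (fully open). A call has 1 to 12 rows; each row is the pose to reach, as a shift and turn from the pose commanded when the call began, along the tool's axes at that moment, turning the shorter way round; what a row does not reach only later rows make up. A row lasts 1/8 s, in which the tool goes at most 62.5 mm and 10.7 degrees, less where a joint would pass 70% of its speed; a pose out of reach is approached as far as the arm can. A call with a number of a shift or a turn outside -1 to 1 is refused whole. A call with a gripper value outside its range is refused whole. The fingers move at their own pace and stop on an object; FORCE is the grip in N (left out, the last holds). Time passes only in rows, so rows that repeat a pose let the fingers close. It gives the time, the measured TCP pose, the force, the opening and the grip force at its end, in the units of the state.
- monitor.get_state(): the state, without advancing time (a new reading comes with each control period).
- eyes.read_camera(name): name is "scene" or "top" or "wrist"; returns the picture (400x640x3 uint8, red, green, blue); there is no depth.
- eyes.camera_params(name): a dict with "K" (3x3 intrinsics, pixels), "R" (3x3) and "t" (3): a world point X has camera coordinates R X + t. Camera axes: x right, y down, z forward; pixel columns grow to the right and rows downward; lengths in m; the calibration is good to about 2 mm. The wrist camera is an equidistant fisheye: a pixel r from the principal point sees the ray r / f radians off the axis. A picture is of the moment at which its call begins: read the wrist's pose just before it. camera_params takes no time and is no camera call; for the wrist camera it gives the pose at the moment of the call.
- ctrl.sign_off(): hands the job in; it is judged then, once.
The state is a dict: "time": time; "qpos": joint angles; "dq": joint speeds; "joint_efforts": joint torques, N m; "eef_pos": TCP position; "tcp_rot": TCP orientation; "contact_force": force on the tool from outside, world axes, zero at the start; "wrist_torque": the same for the moment, N m; "opening": opening from 0.0 (shut) to 1.0 (fully open); "finger_force": force on a finger pad.
Only numpy, scipy, OpenCV 4.12 (cv2) and the standard library are available. Lean on these libraries where they do the work, as an engineer would, in place of code of your own. Each camera call takes 0.05 s, during which the arm holds its last target. There are 200 camera calls.

## Working session

There is one attempt and no reset: what is moved stays moved. The work goes in short steps, Python scripts to look and compute and a shell command to move; the robot and the scene stay as the last step left them, time stands still between calls to the robot, and variables do not carry over. Pictures are saved under pics/ and viewed, at most 10 in all, crops included, and the job is handed in when it is done.

```bash
mkdir -p pics; ls
python3 - <<'E'
from plant import monitor,eyes
import cv2,numpy as np
s=monitor.get_state();print(s)
for n in("scene","top"):
    p=eyes.camera_params(n);print(n,p)
    cv2.imwrite(f"pics/{n}0.png",eyes.read_camera(n)[:,:,::-1])
E
```

```text
pics
{'time': 0.0, 'qpos': array([-1.36795624e+00,  2.87197269e-01,  1.57818999e+00,  2.29589563e-05,
        1.27858972e+00, -1.49992778e-01]), 'dq': array([3.45883513e-04, 1.83075103e-04, 1.97452332e-03, 2.18836216e-03,
       6.37084688e-04, 8.13200425e-05]), 'joint_efforts': array([-6.63810006e-04, -4.05984843e+01, -2.92623818e+01, -1.84460177e-04,
        5.74355290e-03, -8.65553282e-07]), 'eef_pos': array([ 0.23316325, -0.63279569,  0.24891902]), 'tcp_rot': array([ 9.84478821e-01,  1.75499370e-01, -2.05124907e-05, -1.19203467e-03]), 'contact_force': array([ 0.03218742, -0.0889343 , -0.18293232]), 'wrist_torque': array([0.01013689, 0.00104019, 0.01940846]), 'finger_force': 0.0, 'opening': 0.9995596030793036}
scene {'K': array([[420.21492057,   0.        , 314.80657322],
       [  0.        , 420.21492057, 202.08029493],
       [  0.        ,   0.        ,   1.        ]]), 'R': array([[ 0.2063332 ,  0.97823769,  0.02185474],
       [ 0.53912399, -0.09501786, -0.83684941],
       [-0.81656104,  0.18445223, -0.54699675]]), 't': array([-0.14709788, -0.16333026,  1.65900021])}
top {'K': array([[368.08778274,   0.        , 314.74328752],
       [  0.        , 368.08778274, 194.57878127],
       [  0.        ,   0.        ,   1.        ]]), 'R': array([[ 0.019032  , -0.99981135,  0.00388004],
       [-0.99671798, -0.01927824, -0.07862333],
       [ 0.07868329, -0.00237095, -0.99689684]]), 't': array([0.01616608, 0.46389083, 1.08771948])}
```

View pics/top0.png

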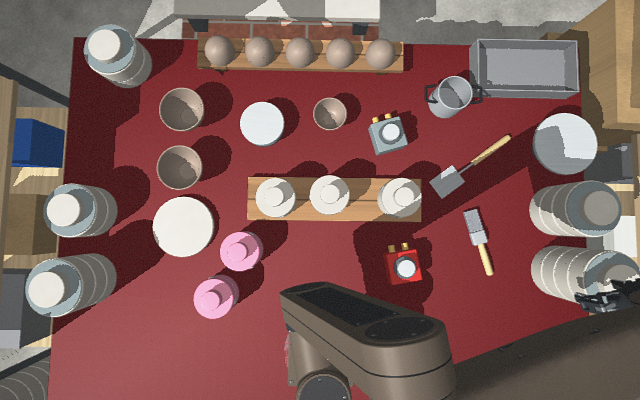

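View pics/scene0.png

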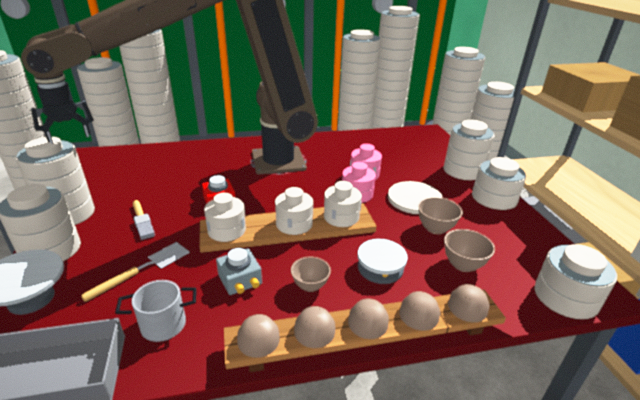

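Both views show the three white moulds on the board, at top px (275,197), (329,194) and (401,197). 
- **Stand:** the candidates are (262,123), a flat disc at (183,226) and a dish at (565,143). Only (262,123) is a 130 mm disc on a column beyond the board with the bowl (330,113) beside it. 
- **Valve:** the candidates are grey (388,133) and red (404,265), so grey is the one. 
- **Pink moulds:** (240,250) and (215,297) are the look-alikes to leave alone.

I'll confirm these in enlarged crops.

Run:
```python
import cv2
a=cv2.imread("pics/top0.png")[90:230,235:430];cv2.imwrite("pics/topc.png",cv2.resize(a,None,fx=4,fy=4,interpolation=cv2.INTER_CUBIC))
a=cv2.imread("pics/scene0.png")[170:300,195:415];cv2.imwrite("pics/scenec.png",cv2.resize(a,None,fx=3.6,fy=3.6,interpolation=cv2.INTER_CUBIC))
```

```text
(no output)
```

View pics/topc.png

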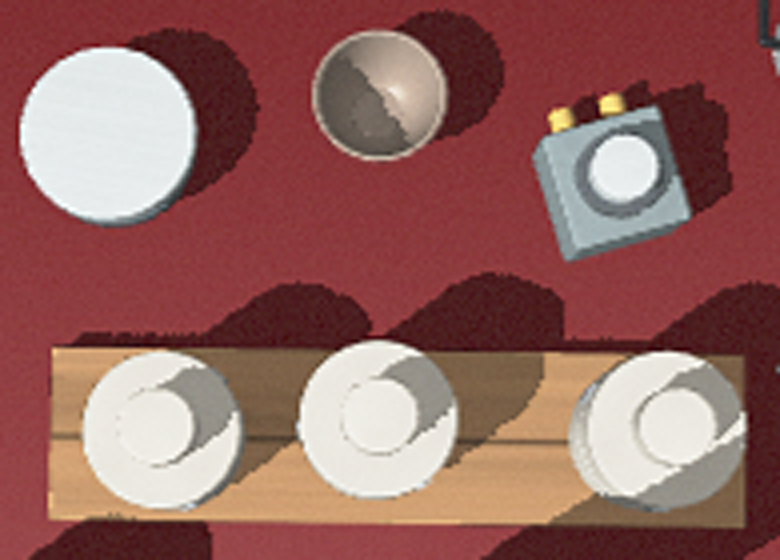

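View pics/scenec.png

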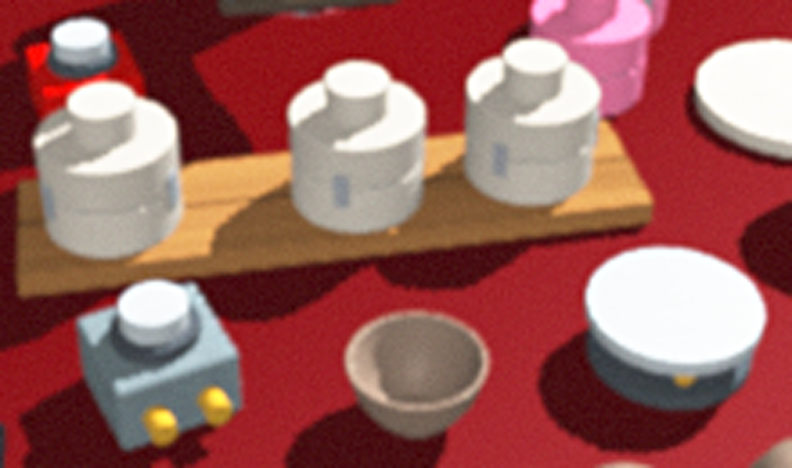

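The crops confirm it. Boss tops, top crop then scene crop: 
- A (155,427) / (535,58)
- B (379,415) / (357,83)
- C (677,427) / (101,104)

The other points: 
- **Stand disc:** (107,134) / (675,307), with a visible column. 
- **Grey valve plunger:** (624,168) / (153,308). 
- **Bowl rim:** (380,95) / (417,360).

Run:
```python
from plant import eyes
import cv2,numpy as np
P={};
for n in("scene","top"):
    p=eyes.camera_params(n);P[n]=p["K"]@np.c_[p["R"],p["t"]]
pts=dict(A=(155,427,535,58),B=(379,415,357,83),C=(677,427,101,104),stand=(107,134,675,307),plunger=(624,168,153,308),bowl=(380,95,417,360))
for k,(a,b,c,d) in pts.items():
    u=np.array([(a+.5)/4-.5+235,(b+.5)/4-.5+90]);v=np.array([(c+.5)/3.6-.5+195,(d+.5)/3.6-.5+170])
    X=cv2.triangulatePoints(P["top"],P["scene"],u,v).ravel();X=X[:3]/X[3]
    q=P["top"]@np.r_[X,1];q2=P["scene"]@np.r_[X,1]
    print(k,X.round(4),(q[:2]/q[2]-u).round(2),(q2[:2]/q2[2]-v).round(2), "r,az",np.hypot(*X[:2]).round(3),np.arctan2(X[1],X[0]).round(3))
```

```text
A [0.4477 0.1378 0.1353] [-0.58 -0.15] [-0.42  0.03] r,az 0.468 0.299
B [ 0.4587 -0.0124  0.134 ] [-0.58 -0.12] [-0.43 -0.01] r,az 0.459 -0.027
C [ 0.4543 -0.2131  0.1338] [-0.57 -0.07] [-0.42 -0.07] r,az 0.502 -0.439
stand [0.6714 0.1895 0.0474] [-0.65 -0.19] [-0.58  0.08] r,az 0.698 0.275
plunger [ 0.6441 -0.1876  0.0822] [-0.55 -0.08] [-0.48 -0.06] r,az 0.671 -0.283
bowl [ 0.7023 -0.0119  0.0564] [-0.77 -0.17] [-0.71  0.  ] r,az 0.702 -0.017
```

```bash
python3 -m handwheel '[[0.8814,-0.7933,0.125,0,0,0.1123,1],[0.8814,-0.7933,0.125,0,0,0.1123,1],[0.8814,-0.7933,0.125,0,0,0.1123,1],[0.8814,-0.7933,0.125,0,0,0.1123,1],[0.8814,-0.7933,0.125,0,0,0.1123,1],[0.8814,-0.7933,0.125,0,0,0.1123,1],[0.8814,-0.7933,0.125,0,0,0.1123,1],[0.8814,-0.7933,0.125,0,0,0.1123,1],[0.8814,-0.7933,0.125,0,0,0.1123,1],[0.8814,-0.7933,0.125,0,0,0.1123,1],[0.8814,-0.7933,0.125,0,0,0.1123,1],[0.8814,-0.7933,0.125,0,0,0.1123,1]]' 40
python3 - <<'E'
from plant import eyes
import cv2
p=eyes.camera_params("wrist");print(p)
cv2.imwrite("pics/w1.png",eyes.read_camera("wrist")[:,:,::-1])
E
```

```text
time: 1.6
eef_pos: [0.4541, -0.2148, 0.2004]
tcp_rot: [1.0, -0.001, 0.0, 0.0]
contact_force: [0.9, 0.2, 0.7]
opening: 0.995
finger_force: 0.0
{'K': array([[309.70691629,   0.        , 318.24999609],
       [  0.        , 309.70691629, 198.78969848],
       [  0.        ,   0.        ,   1.        ]]), 'R': array([[-1.71544127e-03, -9.99998304e-01, -6.70853395e-04],
       [-9.47294561e-01,  1.41011547e-03,  3.20360776e-01],
       [-3.20359287e-01,  1.18505587e-03, -9.47295373e-01]]), 't': array([-0.21502096,  0.40540175,  0.47823124])}
```

View pics/w1.png

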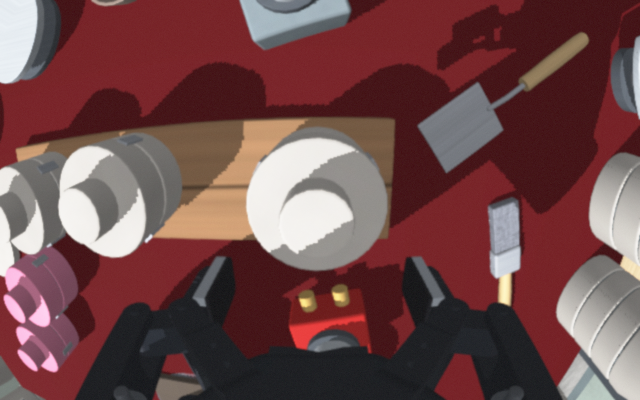

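The wrist view shows mould C's boss top centred at about (316.5,217), roughly midway between the fingers. I'll check that position against the triangulated one.

```bash
cat > h.py <<'E'
from plant import eyes
import numpy as np
def wray(u,v,z,p=None):
    p=p or eyes.camera_params("wrist");K,R,t=p["K"],p["R"],np.array(p["t"])
    d=np.array([u-K[0,2],v-K[1,2]]);r=np.hypot(*d);th=r/K[0,0]
    w=R.T@np.r_[d/r*np.sin(th),np.cos(th)];c=-R.T@t
    return c+w*(z-c[2])/w[2]
E
python3 -c "
from h import *
for v in(217,220):print(wray(316.5,v,.1345).round(4))"
```

```text
[ 0.4605 -0.2146  0.1345]
[ 0.4584 -0.2146  0.1345]
```

```bash
python3 -m handwheel '[[0.006,0,0.1,0,0,0,1],[0.006,0,0.15,0,0,0,1],[0.006,0,0.178,0,0,0,1],[0.006,0,0.178,0,0,0,1],[0.006,0,0.178,0,0,0,1]]' 60
python3 -m handwheel '[[0,0,0,0,0,0,0],[0,0,0,0,0,0,-0.2],[0,0,0,0,0,0,-0.4],[0,0,0,0,0,0,-0.6],[0,0,0,0,0,0,-0.6],[0,0,0,0,0,0,-0.6],[0,0,0,0,0,0,-0.6]]' 60
python3 -m handwheel '[[0,0,-0.01,0,0,0,-0.6],[0,0,-0.03,0,0,0,-0.6],[0,0,-0.06,0,0,0,-0.6],[0,0,-0.06,0,0,0,-0.6],[0,0,-0.06,0,0,0,-0.6],[0,0,-0.06,0,0,0,-0.6],[0,0,-0.06,0,0,0,-0.6]]' 60
```

```text
time: 2.28
eef_pos: [0.4575, -0.2144, 0.1302]
tcp_rot: [1.0, -0.0, 0.001, 0.001]
contact_force: [-0.7, 0.6, -0.0]
opening: 0.998
finger_force: 0.0
time: 3.15
eef_pos: [0.4574, -0.2139, 0.1303]
tcp_rot: [1.0, 0.0, 0.001, 0.0]
contact_force: [-1.0, 2.3, 5.6]
opening: 0.59
finger_force: 62.3
time: 4.03
eef_pos: [0.4567, -0.2137, 0.1528]
tcp_rot: [1.0, 0.0, -0.0, -0.0]
contact_force: [0.8, -0.3, -5.1]
opening: 0.585
finger_force: 63.0
```

```bash
cat > f.py <<'E'
from plant import monitor,eyes
import numpy as np
a=[]
for i in range(8):
    eyes.read_camera("top");s=monitor.get_state();a.append(s["contact_force"])
print(np.mean(a,0).round(2),np.std(a,0).round(2),s["eef_pos"].round(4),s["joint_efforts"].round(2),s["time"])
E
python3 f.py
```

```text
[ 0.25  0.14 -3.42] [0.69 0.42 0.56] [ 0.4569 -0.2138  0.1531] [-0.000e+00 -2.880e+01 -2.822e+01 -1.000e-02  1.000e-02 -0.000e+00] 4.425
```

Mould C weighs about 3.5 N, so it's empty. I'll set it back down and go to B.

```bash
python3 -m handwheel '[[0,0,0.02,0,0,0,-0.6],[0,0,0.04,0,0,0,-0.6],[0,0,0.05,0,0,0,-0.6],[0,0,0.055,0,0,0,-0.6],[0,0,0.058,0,0,0,-0.6],[0,0,0.06,0,0,0,-0.6],[0,0,0.06,0,0,0,-0.6]]' 60
python3 -m handwheel '[[0,0,0,0,0,0,0.2],[0,0,0,0,0,0,0.5],[0,0,0,0,0,0,1],[0,0,0,0,0,0,1],[0,0,0,0,0,0,1],[0,0,-0.08,0,0,0,1],[0,0,-0.175,0,0,0,1],[0,0,-0.175,0,0,0,1]]' 60
python3 -m handwheel '[[0.011,-0.5,0,0,0,0,1],[0.011,-0.5,0,0,0,0,1],[0.011,-0.5,0,0,0,0,1],[0.011,-0.5,0,0,0,0,1],[0.011,-0.5,0,0,0,0,1],[0.011,-0.5,0.1,0,0,0,1],[0.011,-0.5,0.15,0,0,0,1],[0.011,-0.5,0.175,0,0,0,1],[0.011,-0.5,0.175,0,0,0,1],[0.011,-0.5,0.175,0,0,0,1]]' 60
```

```text
time: 5.3
eef_pos: [0.457, -0.2137, 0.1305]
tcp_rot: [1.0, 0.0, -0.0, -0.0]
contact_force: [-3.7, 2.6, 4.9]
opening: 0.587
finger_force: 63.6
time: 6.3
eef_pos: [0.4587, -0.2152, 0.203]
tcp_rot: [1.0, 0.0, 0.003, 0.002]
contact_force: [-0.5, 0.1, 0.0]
opening: 1.001
finger_force: 0.0
time: 7.55
eef_pos: [0.4621, -0.0145, 0.1301]
tcp_rot: [1.0, -0.0, 0.001, 0.0]
contact_force: [-0.0, 0.1, -0.0]
opening: 1.001
finger_force: 0.0
```

```bash
python3 -m handwheel '[[0,0,0,0,0,0,0],[0,0,0,0,0,0,-0.2],[0,0,0,0,0,0,-0.4],[0,0,0,0,0,0,-0.6],[0,0,0,0,0,0,-0.6],[0,0,0,0,0,0,-0.6],[0,0,0,0,0,0,-0.6]]' 60
python3 -m handwheel '[[0,0,-0.01,0,0,0,-0.6],[0,0,-0.03,0,0,0,-0.6],[0,0,-0.06,0,0,0,-0.6],[0,0,-0.06,0,0,0,-0.6],[0,0,-0.06,0,0,0,-0.6],[0,0,-0.06,0,0,0,-0.6],[0,0,-0.06,0,0,0,-0.6]]' 60; python3 f.py
```

```text
time: 8.43
eef_pos: [0.4618, -0.0137, 0.1302]
tcp_rot: [1.0, 0.0, 0.001, 0.0]
contact_force: [-1.5, 2.2, 5.4]
opening: 0.585
finger_force: 62.2
time: 9.3
eef_pos: [0.461, -0.0138, 0.1528]
tcp_rot: [1.0, -0.0, -0.0, -0.0]
contact_force: [0.5, -0.9, -4.3]
opening: 0.588
finger_force: 63.0
[ 0.21  0.05 -3.44] [0.55 0.51 0.51] [ 0.4613 -0.0138  0.1531] [ 0.000e+00 -2.463e+01 -2.829e+01 -0.000e+00  2.000e-02 -0.000e+00] 9.7
```

B also weighs about 3.5 N and is empty, so A should be the full one. I'll set B down and lift A to confirm.

```bash
python3 -m handwheel '[[0,0,0.02,0,0,0,-0.6],[0,0,0.04,0,0,0,-0.6],[0,0,0.05,0,0,0,-0.6],[0,0,0.055,0,0,0,-0.6],[0,0,0.058,0,0,0,-0.6],[0,0,0.06,0,0,0,-0.6],[0,0,0.06,0,0,0,-0.6]]' 60
python3 -m handwheel '[[0,0,0,0,0,0,0.2],[0,0,0,0,0,0,0.5],[0,0,0,0,0,0,1],[0,0,0,0,0,0,1],[0,0,0,0,0,0,1],[0,0,-0.08,0,0,0,1],[0,0,-0.175,0,0,0,1],[0,0,-0.175,0,0,0,1]]' 60
python3 -m handwheel '[[-0.027,-0.375,0,0,0,0,1],[-0.027,-0.375,0,0,0,0,1],[-0.027,-0.375,0,0,0,0,1],[-0.027,-0.375,0,0,0,0,1],[-0.027,-0.375,0.1,0,0,0,1],[-0.027,-0.375,0.15,0,0,0,1],[-0.027,-0.375,0.175,0,0,0,1],[-0.027,-0.375,0.175,0,0,0,1],[-0.027,-0.375,0.175,0,0,0,1]]' 60
```

```text
time: 10.58
eef_pos: [0.4615, -0.0137, 0.1304]
tcp_rot: [1.0, 0.0, -0.0, -0.0]
contact_force: [-4.7, 1.7, 5.3]
opening: 0.592
finger_force: 63.9
time: 11.58
eef_pos: [0.4634, -0.0143, 0.2028]
tcp_rot: [1.0, 0.0, 0.004, 0.001]
contact_force: [-0.0, 0.0, 0.9]
opening: 1.001
finger_force: 0.0
time: 12.7
eef_pos: [0.4513, 0.1359, 0.1301]
tcp_rot: [1.0, -0.0, 0.001, -0.0]
contact_force: [0.1, 0.3, 0.8]
opening: 0.998
finger_force: 0.0
```

```bash
python3 -m handwheel '[[0,0,0,0,0,0,0],[0,0,0,0,0,0,-0.2],[0,0,0,0,0,0,-0.4],[0,0,0,0,0,0,-0.6],[0,0,0,0,0,0,-0.6],[0,0,0,0,0,0,-0.6],[0,0,0,0,0,0,-0.6]]' 60
python3 -m handwheel '[[0,0,-0.01,0,0,0,-0.6],[0,0,-0.03,0,0,0,-0.6],[0,0,-0.06,0,0,0,-0.6],[0,0,-0.06,0,0,0,-0.6],[0,0,-0.06,0,0,0,-0.6],[0,0,-0.06,0,0,0,-0.6],[0,0,-0.06,0,0,0,-0.6]]' 60; python3 f.py
```

```text
time: 13.58
eef_pos: [0.4511, 0.1367, 0.1303]
tcp_rot: [1.0, -0.0, 0.001, -0.0]
contact_force: [-1.6, 3.1, 5.0]
opening: 0.589
finger_force: 62.5
time: 14.45
eef_pos: [0.4502, 0.1362, 0.1528]
tcp_rot: [1.0, 0.0, -0.0, 0.0]
contact_force: [-1.0, 0.0, -6.9]
opening: 0.588
finger_force: 63.8
[-0.06  0.05 -7.3 ] [0.37 0.31 0.42] [0.4505 0.1362 0.1531] [  0.   -27.14 -29.97   0.     0.03   0.  ] 14.85
```

Mould A weighs 7.3 N, so it's the full one. I'll carry it to above the stand.

```bash
python3 -m handwheel '[[0,0,-0.04,0,0,0,-0.6],[0,0,-0.09,0,0,0,-0.6],[0.04,-0.01,-0.09,0,0,0,-0.6],[0.12,-0.03,-0.09,0,0,0,-0.6],[0.22,-0.055,-0.09,0,0,0,-0.6],[0.32,-0.08,-0.09,0,0,0,-0.6],[0.42,-0.1,-0.09,0,0,0,-0.6],[0.5,-0.12,-0.09,0,0,0,-0.6],[0.54,-0.128,-0.09,0,0,0,-0.6],[0.555,-0.131,-0.09,0,0,0,-0.6],[0.555,-0.131,-0.09,0,0,0,-0.6],[0.555,-0.131,-0.09,0,0,0,-0.6]]' 60
python3 - <<'E'
from plant import eyes
import cv2
a=eyes.read_camera("top")[90:230,235:430,::-1];b=eyes.read_camera("scene")[170:300,315:435,::-1]
a=cv2.resize(a[:100,:100],(400,400),interpolation=cv2.INTER_CUBIC);b=cv2.resize(b,(369,400),interpolation=cv2.INTER_CUBIC)
cv2.imwrite("pics/c1.png",cv2.hconcat([a,b]))
E
```

```text
time: 16.35
eef_pos: [0.6717, 0.1885, 0.1891]
tcp_rot: [1.0, 0.0, -0.0, 0.0]
contact_force: [-0.1, -0.3, -7.6]
opening: 0.59
finger_force: 64.4
```

View pics/c1.png

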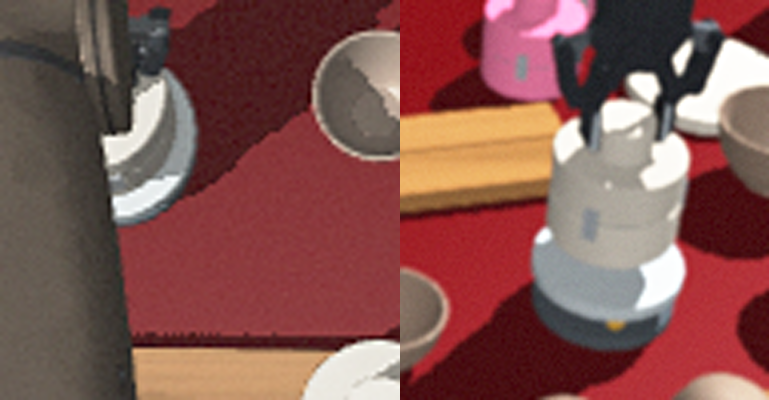

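The mould hangs upright over the disc: in the scene part the drum is centred at column 620 or so, the disc at 609. I'll check that offset by projection.

Run:
```python
from plant import eyes
import numpy as np
for n,o,s in(("scene",(315,170),3.075),("top",(235,90),4)):
    p=eyes.camera_params(n)
    for X in((.6714,.1895,.05),(.6717,.1885,.05),(.6717,.1885,.081),(.6717,.1885,.164),(.6717,.1885,.195)):
        q=p["K"]@(p["R"]@X+p["t"]);print(n,X,((q[:2]/q[2]-o+.5)*s+(400 if n=="scene" else 0,0)-.5).round(1))
```

```text
scene (0.6714, 0.1895, 0.05) [606. 260.]
scene (0.6717, 0.1885, 0.05) [605.  260.4]
scene (0.6717, 0.1885, 0.081) [609.  232.4]
scene (0.6717, 0.1885, 0.164) [620.1 153.1]
scene (0.6717, 0.1885, 0.195) [624.6 121.7]
top (0.6714, 0.1895, 0.05) [104.  132.3]
top (0.6717, 0.1885, 0.05) [105.3 131.9]
top (0.6717, 0.1885, 0.081) [ 99.2 120.2]
top (0.6717, 0.1885, 0.164) [81.  84.9]
top (0.6717, 0.1885, 0.195) [73.3 70.2]
```

The offset matches the projection to within about 3 mm. Lowering gently.

```bash
python3 -m handwheel '[[0,0.005,0.02,0,0,0,-0.6],[0,0.005,0.04,0,0,0,-0.6],[0,0.005,0.055,0,0,0,-0.6],[0,0.005,0.062,0,0,0,-0.6],[0,0.005,0.066,0,0,0,-0.6],[0,0.005,0.069,0,0,0,-0.6],[0,0.005,0.072,0,0,0,-0.6],[0,0.005,0.072,0,0,0,-0.6],[0,0.005,0.072,0,0,0,-0.6]]' 60; python3 f.py
```

```text
time: 17.58
eef_pos: [0.6725, 0.1866, 0.1604]
tcp_rot: [1.0, 0.0, 0.0, 0.0]
contact_force: [-0.7, -0.6, -8.2]
opening: 0.592
finger_force: 64.4
[-0.16  0.02 -7.24] [0.37 0.64 0.3 ] [0.6725 0.1866 0.1604] [-0.000e+00 -4.884e+01 -3.146e+01  0.000e+00  4.000e-02  0.000e+00] 17.975
```

```bash
python3 -m handwheel '[[0,0,0.002,0,0,0,-0.6],[0,0,0.004,0,0,0,-0.6],[0,0,0.004,0,0,0,-0.6]]' 60;python3 -m handwheel '[[0,0,0.001,0,0,0,-0.6],[0,0,0.002,0,0,0,-0.6],[0,0,0.002,0,0,0,-0.6]]' 60
```

```text
time: 18.35
eef_pos: [0.6724, 0.1866, 0.1586]
tcp_rot: [1.0, -0.0, -0.0, 0.0]
contact_force: [-0.9, 0.5, -7.8]
opening: 0.587
finger_force: 64.5
time: 18.73
eef_pos: [0.6726, 0.1866, 0.1585]
tcp_rot: [1.0, 0.0, 0.0, 0.0]
contact_force: [-1.3, -0.5, -4.2]
opening: 0.585
finger_force: 64.7
```

```bash
python3 -m handwheel '[[0,0,0.001,0,0,0,-0.6],[0,0,0.002,0,0,0,-0.6],[0,0,0.002,0,0,0,-0.6]]' 60
python3 -m handwheel '[[0,0,0,0,0,0,-0.1],[0,0,0,0,0,0,0.2],[0,0,0,0,0,0,0.5],[0,0,0,0,0,0,1],[0,0,0,0,0,0,1],[0,0,0,0,0,0,1],[0,0,-0.05,0,0,0,1],[0,0,-0.15,0,0,0,1],[0,0,-0.3,0,0,0,1],[0,0,-0.3,0,0,0,1]]' 60
python3 - <<'E'
from plant import eyes
import cv2
from h import *
print(eyes.camera_params("wrist"))
a=eyes.read_camera("wrist")[:,:,::-1]
cv2.imwrite("pics/w2.png",a)
E
```

```text
time: 19.1
eef_pos: [0.6727, 0.1867, 0.1585]
tcp_rot: [1.0, 0.0, 0.0, -0.0]
contact_force: [-4.1, -0.5, 1.0]
opening: 0.587
finger_force: 65.4
time: 20.35
eef_pos: [0.6757, 0.1871, 0.2878]
tcp_rot: [1.0, 0.0, 0.008, -0.001]
contact_force: [0.1, 0.9, 0.1]
opening: 0.999
finger_force: 0.0
{'K': array([[309.70691629,   0.        , 318.24999609],
       [  0.        , 309.70691629, 198.78969848],
       [  0.        ,   0.        ,   1.        ]]), 'R': array([[ 2.87200834e-04, -9.99995659e-01, -2.93239227e-03],
       [-9.52359987e-01, -1.16782682e-03,  3.04973920e-01],
       [-3.04976021e-01,  2.70510430e-03, -9.52356188e-01]]), 't': array([0.18665091, 0.59504727, 0.62226694])}
```

View pics/w2.png

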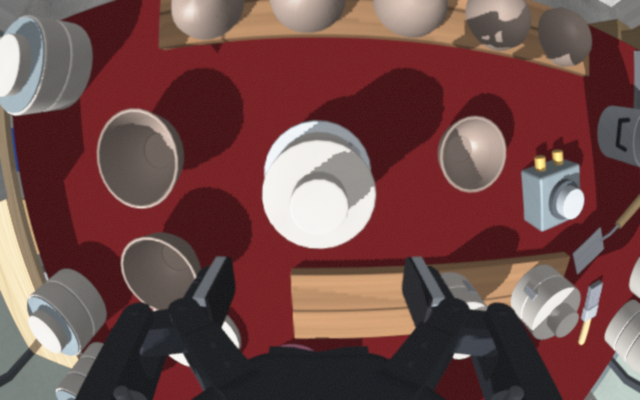

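The mould stands on the disc: disc edges at columns 265–370 with its far edge at row 121, drum columns 263–376, boss top centred at about (319,205), grey plunger at (570,200).

Run:
```python
from h import *
p=eyes.camera_params("wrist")
print("stand far",wray(317.5,121,.05,p),"left",wray(265,160,.05,p)," right",wray(370,160,.05,p))
print("boss",wray(319,205,.164,p),"drumL",wray(263,193,.133,p),"drumR",wray(376,193,.133,p))
print("plunger",wray(570,200,.081,p))
```

```text
stand far [0.73260367 0.18715815 0.05      ] left [0.68725087 0.24928469 0.05      ]  right [0.68730405 0.12514863 0.05      ]
boss [0.67088408 0.18542005 0.164     ] drumL [0.6718293  0.23781526 0.133     ] drumR [0.67192809 0.1320558  0.133     ]
plunger [ 0.6476714  -0.17600499  0.081     ]
```

Mould A is within about 5 mm of the stand centre. Next I'll move over the valve with the gripper shut and check its position.

```bash
python3 -m handwheel '[[-0.068,0.1,0,0,0,0,0],[-0.068,0.25,0,0,0,0,-1],[-0.068,0.4,0,0,0,0,-1],[-0.068,0.55,0,0,0,0,-1],[-0.068,0.7,0,0,0,0,-1],[-0.068,0.85,0,0,0,0,-1],[-0.068,0.93,0,0,0,0,-1],[-0.068,0.9375,0.1,0,0,0,-1],[-0.068,0.9375,0.2,0,0,0,-1],[-0.068,0.9375,0.25,0,0,0,-1],[-0.068,0.9375,0.25,0,0,0,-1],[-0.068,0.9375,0.25,0,0,0,-1]]' 60
python3 - <<'E'
from plant import eyes
import cv2
from h import *
p=eyes.camera_params("wrist")
a=eyes.read_camera("wrist")[:,:,::-1]
cv2.imwrite("pics/w3.png",a)
print(p)
E
```

```text
time: 21.9
eef_pos: [0.6463, -0.1886, 0.1791]
tcp_rot: [1.0, 0.0, 0.001, 0.001]
contact_force: [1.1, 0.2, 0.9]
opening: 0.002
finger_force: 0.0
{'K': array([[309.70691629,   0.        , 318.24999609],
       [  0.        , 309.70691629, 198.78969848],
       [  0.        ,   0.        ,   1.        ]]), 'R': array([[ 4.81049298e-04, -9.99999790e-01,  4.33457824e-04],
       [-9.48140761e-01, -3.18327691e-04,  3.17850586e-01],
       [-3.17850382e-01, -5.63880832e-04, -9.48140716e-01]]), 't': array([-0.19010609,  0.59488286,  0.51776971])}
```

View pics/w3.png

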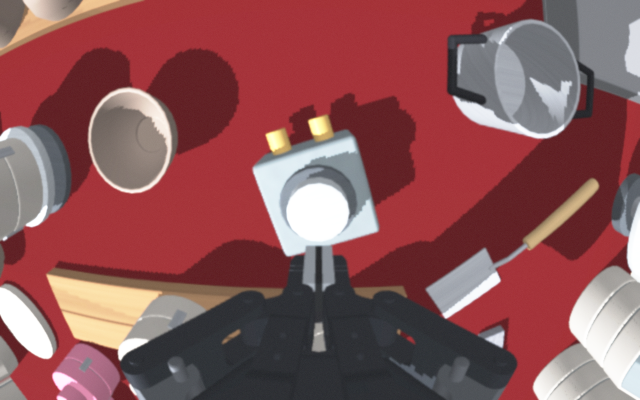

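The plunger head is at (318,212), straight ahead of the closed fingers. I'll press in stages.

```bash
python3 -c "
from h import *
print(wray(318,212,.0815))"
python3 -m handwheel '[[0.003,0,0.1,0,0,0,-1],[0.003,0,0.16,0,0,0,-1],[0.003,0,0.185,0,0,0,-1],[0.003,0,0.195,0,0,0,-1],[0.003,0,0.205,0,0,0,-1],[0.003,0,0.215,0,0,0,-1],[0.003,0,0.215,0,0,0,-1]]' 60
```

```text
[ 0.64428179 -0.18970987  0.0815    ]
time: 22.82
eef_pos: [0.6471, -0.1885, 0.0948]
tcp_rot: [1.0, 0.0, 0.0, 0.0]
contact_force: [-5.9, 2.4, 7.9]
opening: 0.002
finger_force: 4.5
```

```bash
python3 -m handwheel '[[0,0,0.005,0,0,0,-1],[0,0,0.01,0,0,0,-1],[0,0,0.015,0,0,0,-1],[0,0,0.02,0,0,0,-1],[0,0,0.02,0,0,0,-1]]' 60;python3 -m handwheel '[[0,0,0.003,0,0,0,-1],[0,0,0.006,0,0,0,-1],[0,0,0.006,0,0,0,-1]]' 60
```

```text
time: 23.45
eef_pos: [0.6473, -0.1886, 0.09]
tcp_rot: [1.0, 0.0, -0.0, 0.0]
contact_force: [-10.6, 4.0, 17.9]
opening: -0.003
finger_force: 9.5
time: 23.82
eef_pos: [0.6474, -0.1886, 0.0899]
tcp_rot: [1.0, 0.001, -0.0, 0.0]
contact_force: [-15.6, 5.4, 27.5]
opening: 0.004
finger_force: 13.5
```

The tool stalled at z = 0.090 while the force rose to 27 N, so the plunger is at its stop. I'll hold and then lift.

```bash
python3 -m handwheel '[[0,0,0,0,0,0,-1],[0,0,0,0,0,0,-1],[0,0,0,0,0,0,-1],[0,0,0,0,0,0,-1],[0,0,0,0,0,0,-1],[0,0,0,0,0,0,-1]]' 60
python3 -m handwheel '[[0,0,-0.01,0,0,0,-1],[0,0,-0.03,0,0,0,-1],[0,0,-0.06,0,0,0,-1],[0,0,-0.12,0,0,0,-1],[0,0,-0.25,0,0,0,-1],[0,0,-0.4,0,0,0,-1],[0,0.15,-0.45,0,0,0,-1],[0,0.3,-0.45,0,0,0,-1],[0,0.45,-0.45,0,0,0,-1],[0,0.6,-0.45,0,0,0,-1],[0,0.6,-0.45,0,0,0,-1],[0,0.6,-0.45,0,0,0,-1]]' 60
python3 - <<'E'
from plant import eyes
import cv2
a=eyes.read_camera("top")[90:230,235:435,::-1];b=eyes.read_camera("scene")[160:310,195:415,::-1]
a=cv2.resize(a,(400,280),interpolation=cv2.INTER_CUBIC);b=cv2.resize(b,(400,273),interpolation=cv2.INTER_CUBIC)
cv2.imwrite("pics/end.png",cv2.vconcat([a,b]))
E
```

```text
time: 24.58
eef_pos: [0.6474, -0.1886, 0.0899]
tcp_rot: [1.0, 0.0, -0.0, 0.0]
contact_force: [-15.2, 5.6, 26.9]
opening: -0.001
finger_force: 13.4
time: 26.08
eef_pos: [0.6467, -0.4286, 0.2614]
tcp_rot: [1.0, -0.0, 0.001, 0.0]
contact_force: [-0.1, -0.2, 1.2]
opening: -0.0
finger_force: 0.0
```

View pics/end.png

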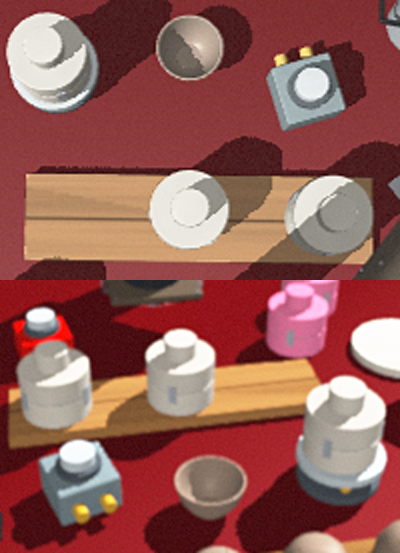

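The final view shows mould A upright and centred on the stand, B and C upright on the board, the plunger back up, the bowl where it was, and the arm clear of everything.

```bash
python3 -c "
from plant import ctrl
print(ctrl.sign_off())"
```

```text
the job is handed in; nothing more can be done
None
```

I handed the job in at about 26 s: mould_a was the full one (7.3 N lifted, against about 3.4 N for each empty) and stands on the stand within about 5 mm of centre, b and c are back on the board, the plunger was held at its stop for over half a second and came back up, and the bowl looks undisturbed; sign-off returned no verdict.

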